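# Find and release the latched key on a bench instrument

## Task

One of the four identical keys on the bench instrument is latched down. Tap all four lightly with the fingertips, one after another, starting with the key nearest the display and going along the row, without pushing any free key in, and lift off; then press the latched key firmly down and let it go so that it springs back up like the rest. Leave the things lying around where they are.

Things in the scene. Friction and masses are not known exactly. Their poses are not given: they have to be found in the camera images.
- instrument: portable test instrument lying flat on the table, fixed: silver housing 190 (x) x 320 (y) x 70 mm with dark blue sides, flat level deck 70 mm above the table; origin at the centre of its underside, z up. Its square dark display (105 mm, flush) is centred at x +28, y +98 mm on the deck; the key row runs along y at x -45 mm, to the -y side of the display.
- key1 (a joint): travel of the first (nearest the display) key, m: 0 = up, grows as it goes straight down, stop at 0.010. Spring, the same for all: 2.5 N to begin, 0.5 N more per mm. A free key stands at 0 and springs back. The latched one (any of the four) is caught at about 0.005 (5 N to move it on), unlatches between 0.006 and 0.009 against about 10 N, and comes up when let go. A tap of 1 to 2 N moves no key.
- key2 (a joint): travel of the second key, m: 0 = up, grows as it goes straight down, stop at 0.010. Spring, the same for all: 2.5 N to begin, 0.5 N more per mm. A free key stands at 0 and springs back. The latched one (any of the four) is caught at about 0.005 (5 N to move it on), unlatches between 0.006 and 0.009 against about 10 N, and comes up when let go. A tap of 1 to 2 N moves no key.
- key3 (a joint): travel of the third key, m: 0 = up, grows as it goes straight down, stop at 0.010. Spring, the same for all: 2.5 N to begin, 0.5 N more per mm. A free key stands at 0 and springs back. The latched one (any of the four) is caught at about 0.005 (5 N to move it on), unlatches between 0.006 and 0.009 against about 10 N, and comes up when let go. A tap of 1 to 2 N moves no key.
- key4 (a joint): travel of the fourth (farthest from the display) key, m: 0 = up, grows as it goes straight down, stop at 0.010. Spring, the same for all: 2.5 N to begin, 0.5 N more per mm. A free key stands at 0 and springs back. The latched one (any of the four) is caught at about 0.005 (5 N to move it on), unlatches between 0.006 and 0.009 against about 10 N, and comes up when let go. A tap of 1 to 2 N moves no key.
- key1_top (a point): centre of the top face of the first (nearest the display) key, moves with the key. Plain grey square cap 26 x 26 mm, its top 14 mm above the deck when up (84 mm above the table), about 9 mm when latched, 4 mm when fully pressed; keys are 45 mm apart, centre to centre; this one is at x -45, y +20 mm of the instrument.
- key2_top (a point): centre of the top face of the second key, moves with the key. Plain grey square cap 26 x 26 mm, its top 14 mm above the deck when up (84 mm above the table), about 9 mm when latched, 4 mm when fully pressed; keys are 45 mm apart, centre to centre; this one is at x -45, y -25 mm of the instrument.
- key3_top (a point): centre of the top face of the third key, moves with the key. Plain grey square cap 26 x 26 mm, its top 14 mm above the deck when up (84 mm above the table), about 9 mm when latched, 4 mm when fully pressed; keys are 45 mm apart, centre to centre; this one is at x -45, y -70 mm of the instrument.
- key4_top (a point): centre of the top face of the fourth (farthest from the display) key, moves with the key. Plain grey square cap 26 x 26 mm, its top 14 mm above the deck when up (84 mm above the table), about 9 mm when latched, 4 mm when fully pressed; keys are 45 mm apart, centre to centre; this one is at x -45, y -115 mm of the instrument.
- pencil: loose flat carpenter's pencil 12 x 140 x 8 mm lying along y on the deck behind the keys; origin under its centre
- gel_jar: loose low white jar, 42 mm across, 36 mm high, standing on the deck in front of the display; origin under its centre
- glue: loose white bottle 40 mm across, 120 mm high, on the table near the display end; origin under its centre
- spray: loose spray can 56 mm across, 180 mm high, on the table off the far display corner; origin under its centre
- screwdriver: loose screwdriver about 180 mm long lying on the table at the end away from the display; origin under its middle
- specimen: loose concrete block 70 x 90 x 70 mm with a plastic stub, on the table off the far corner away from the display; origin under its centre
- probe: loose red-orange probe, 50 x 70 x 35 mm with a black rubber knob on top (76 mm high), on the table behind the instrument; origin under its centre

How it is judged:
On the way, in this order (a step that is already met when the one before it is completed fails the run):
1. the first (nearest the display) key is tapped (contact force between the fingers and key1 above 0.3 N), for 0.02 s.
2. the second key is tapped (contact force between the fingers and key2 above 0.3 N), for 0.02 s.
3. the third key is tapped (contact force between the fingers and key3 above 0.3 N), for 0.02 s.
4. the fourth (farthest from the display) key is tapped (contact force between the fingers and key4 above 0.3 N), for 0.02 s.
5. the fingers are off the keys and the latched key is still down (contact force between the fingers and key1 below 0.05 N and contact force between the fingers and key2 below 0.05 N and contact force between the fingers and key3 below 0.05 N and contact force between the fingers and key4 below 0.05 N and value of joint any of key1, key2, key3, key4 above 0.0035 m), for 0.1 s.
6. all four keys are up (value of joint each of key1, key2, key3, key4 below 0.0015 m), for 0.1 s.
At the end, for the whole second after the job is handed in: all four keys are up (within 1.5 mm) and the loose things are within 20 mm of where they were (all of step 6 and distance of each of pencil, gel_jar, glue, spray, screwdriver, specimen, probe from where it was at the start of the episode below 0.02 m); the robot touches nothing.
It fails at once if a free key is pushed in more than 3.5 mm while another key is down (value of joint each of key1, key2 above 0.0035 m or value of joint each of key1, key3 above 0.0035 m or value of joint each of key1, key4 above 0.0035 m or value of joint each of key2, key3 above 0.0035 m or value of joint each of key2, key4 above 0.0035 m or value of joint each of key3, key4 above 0.0035 m).
It fails at once if a loose thing is moved more than 20 mm or lifted (not (distance of each of pencil, gel_jar, glue, spray, screwdriver, specimen, probe from where it was at the start of the episode below 0.02 m)).
It also fails if it takes over 51 s, if anything falls off the work surface, if the arm or the gripper's body presses on something with over 40 N, if the wrist force passes 120 N, or if a joint passes its speed limit or range.

## Robot

A 6-joint arm with a two-finger parallel gripper is mounted at the origin on the work surface. World frame = base frame: x ahead of the robot, y to its left, z up, the work surface at z = 0. Lengths are in m, angles in rad, forces in N, time in s.
With the tool pointing down it reaches from about 0.325 to 0.9 m from the base axis. Payload 6.1 kg.
Tool frame: the origin (TCP) lies at the very end of the fingers, on their centre line; the grasp point (between the pads) lies 19 mm behind it; z points along the fingers, y is the line along which they close (so a half turn about z gives the same grasp; the last joint's range is limited). The gripper opens to 87 mm and grips with 3 to 60 N. Pads are 19 mm wide; open, the fingers measure 117 mm over their backs; the gripper's body (75 mm by 190 mm) begins 51 mm behind the grasp point.
Start: joints at [0.979, 0.22, 1.526, -0, 1.395, -0.126], TCP at [0.281, 0.558, 0.223] pointing down, gripper open.
Joint ranges: [-2.98, 2.98], [-0.91, 2.08], [0.09, 2.57], [-1.24, 4.39], [0.2, 2.65], [-2.68, 2.68]. Speed limits (rad/s): [2.57, 2.57, 3.01, 3.14, 3.14, 3.14].

## Interface

Orientations are given as [roll, pitch, yaw] about the fixed x, y, z axes, in that order (R = Rz(yaw) Ry(pitch) Rx(roll)).
In Python, from plant import r gives the robot as it stands.
- The arm moves only by the tool apply_moves, never from a script. Its argument "moves" is text: rows parted by semicolons, each of 6 numbers parted by spaces: the shift along the tool's x, y, z normalised to -1 to 1, where 1 is 2.5 cm, then the turn, a rotation vector about the tool's x, y, z normalised to -1 to 1, where 1 is 0.12 rad. In form: x y z rx ry rz; .... A call has 1 to 20 rows; each row shifts and turns the commanded pose from where the row before left it, along the tool's axes as they then stand; what a row does not reach is not made up. A row lasts 1/8 s, in which the tool goes at most 62.5 mm and 10.7 degrees, less where a joint would pass 70% of its speed; a pose out of reach is approached as far as the arm can. A call with a number of a shift or a turn outside -1 to 1 is refused whole. A call with a gripper value outside its range is refused whole. "jaw" is the gripper's target within -1 to 1 (fully open at 1, half-way at 0, shut at -1), set as the call begins (left out, the last holds). The fingers move at their own pace and stop on an object; "squeeze" is the grip in N (left out, the last holds). Time passes only in rows, so rows that do not move let the fingers close. It gives the time, the measured TCP pose, the force, the opening and the grip force at its end, in the units of the state.
- r.get_state(): the state, without advancing time (a new reading comes with each control period).
- r.read_camera(name): name is "scene" or "side" or "wrist"; returns a dict with "frame" (384x512x3 uint8, red, green, blue), "fovy" (degrees; the focal length in pixels is half the picture's height over the tangent of half this angle, whatever the lens; pixels are square), "cx", "cy" (the principal point, pixels), "R" (3x3) and "t" (3): a world point X has camera coordinates R X + t; the wrist camera has in their place "mount" (4x4, takes a point from camera to tool coordinates, whose origin is the TCP and whose axes are the flange's). Camera axes: x right, y down, z forward; pixel columns grow to the right and rows downward; lengths in m; the calibration is good to about 2 mm. A picture is of the moment at which its call begins: read the wrist's pose just before it. There is no depth.
- r.close_job(): hands the job in; it is judged then, once.
The state is a dict: "t": time; "q": joint angles; "qvel": joint speeds; "joint_torque": joint torques, N m; "ee_pos": TCP position; "ee_rot": TCP orientation; "ft_force": force on the tool from outside, world axes, zero at the start; "moment": the same for the moment, N m; "grip_width": finger opening in m; "gripper_force": force on a finger pad.
Only numpy, scipy, OpenCV 4.12 (cv2) and the standard library are available. Lean on these libraries where they do the work, as an engineer would, in place of code of your own. Each camera call takes 0.05 s, during which the arm holds its last target. There are 200 camera calls.

## Working session

There is one attempt and no reset: what is moved stays moved. The work goes in short steps, Python scripts to look and compute and a tool call to move; the robot and the scene stay as the last step left them, time stands still between calls to the robot, and variables do not carry over. Pictures are saved under pics/ and viewed, at most 10 in all, crops included, and the job is handed in when it is done.

Besides the shell and the picture viewer there is one more tool, called by a JSON object that holds its "method" and its "body", one argument or row to a line. apply_moves: Moves the arm, as the interface text tells. Its arguments: {"type":"object","properties":{"moves":{"type":"string"},"jaw":{"type":"number"},"squeeze":{"type":"number"}},"required":["moves"]}

```bash
mkdir -p pics
python3 - <<'E'
from plant import r
import cv2,json,numpy as np
s=r.get_state();print(s['t'],s['ee_pos'],s['ee_rot'],s['ft_force'],s['grip_width'])
for n in('scene','side'):
    c=r.read_camera(n);cv2.imwrite(f'pics/{n}.png',c['frame'][:,:,::-1])
    d={k:np.array(v).tolist() for k,v in c.items() if k!='frame'};json.dump(d,open(f'{n}.json','w'));print(d)
a=cv2.imread('pics/scene.png');b=cv2.imread('pics/side.png')
cv2.imwrite('pics/s2.png',cv2.resize(a,(800,600),interpolation=cv2.INTER_CUBIC));cv2.imwrite('pics/d2.png',cv2.resize(b,(800,600),interpolation=cv2.INTER_CUBIC))
E
```

```text
0.0 [0.28033776 0.55788466 0.22144291] [-3.13962857e+00 -2.72985152e-04  2.67581226e+00] [ 0.73363334 -0.89232721 -0.3766379 ] 0.08697917861344175
{'fovy': 47.79046814027982, 'cx': 255.5160637088247, 'cy': 189.29582901967268, 'R': [[0.45564359023759116, 0.8898892443732762, 0.02204657397778177], [0.5233206318627905, -0.2477528309180821, -0.815324506585449], [-0.7200864079692993, 0.3830348124137491, -0.5785843910243658]], 't': [-0.2840914760093416, -0.2197783781976641, 1.424976492348311]}
{'fovy': 44.61531877783456, 'cx': 253.95220038201882, 'cy': 185.57867263279314, 'R': [[-0.9845589519239366, -0.17485328814725876, 0.008366469418539668], [-0.10307620645151558, 0.5404430308489621, -0.8350428887610223], [0.14148839475378963, -0.8230113352991439, -0.5501212376550428]], 't': [0.5507833676535288, 0.09636007168476936, 1.1361263808789972]}
```

View pics/s2.png

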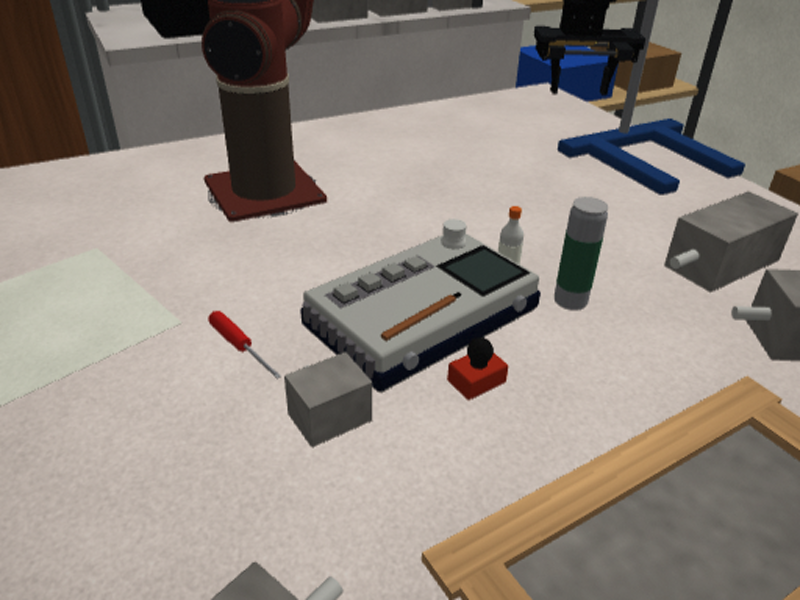

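View pics/d2.png

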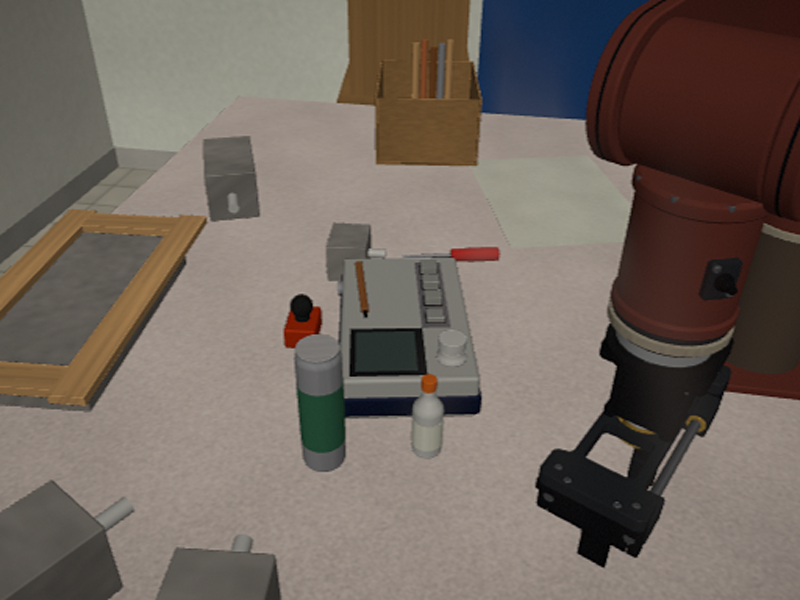

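The scene view shows the instrument near (420,305), with its keys from (418,265) to (345,293). The side view shows the keys from (436,313) to (429,268). I'll crop both closer to read exact points.

Run:
```python
import cv2,numpy as np
a=cv2.imread('pics/scene.png')[145:250,185:350];b=cv2.imread('pics/side.png')[155:270,205:315]
cv2.imwrite('pics/c1.png',cv2.resize(a,None,fx=4.8,fy=4.8,interpolation=cv2.INTER_CUBIC))
cv2.imwrite('pics/c2.png',cv2.resize(b,None,fx=5,fy=5,interpolation=cv2.INTER_CUBIC))
```

```text
(no output)
```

View pics/c1.png

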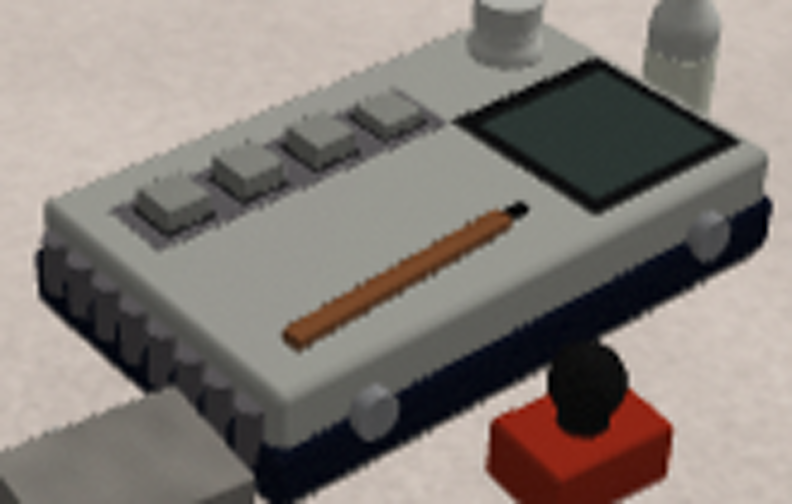

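View pics/c2.png

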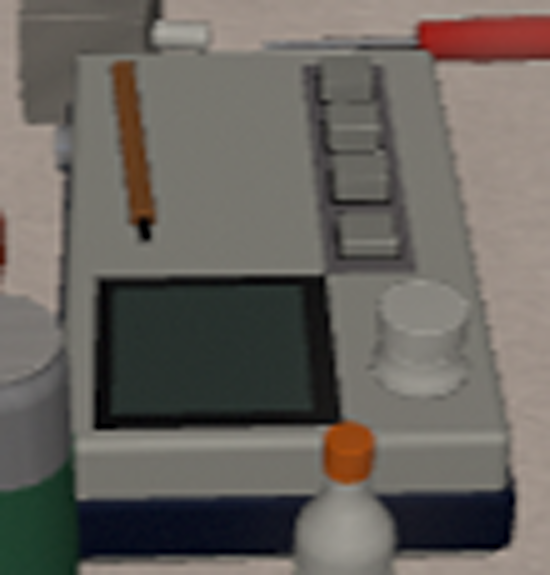

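```bash
cat > h.py <<'E'
import numpy as np,json
def proj(c,X):
    f=192/np.tan(np.radians(c['fovy']/2));p=np.asarray(X)@np.array(c['R']).T+np.array(c['t'])
    return np.c_[f*p[:,0]/p[:,2]+c['cx'],f*p[:,1]/p[:,2]+c['cy']]
cams={n:json.load(open(n+'.json')) for n in('scene','side')}
def inst(p,L):
    L=np.asarray(L,float);c,s=np.cos(p[2]),np.sin(p[2])
    return np.c_[p[0]+c*L[:,0]-s*L[:,1],p[1]+s*L[:,0]+c*L[:,1],L[:,2]]
E
python3 - <<'E'
from h import *
from scipy.optimize import least_squares
def up(d,k,o): return (np.array(d)+.5)/k-.5+np.array(o)
h=.0525
D=np.array([[-h,-h,0],[-h,h,0],[h,h,0],[h,-h,0]])+[.028,.098,.07]
A=up([(455,122),(597,58),(740,142),(597,213)],4.8,(185,145))
B=up([(325,275),(340,423),(95,427),(98,280)],5,(205,155))
f=lambda p:np.r_[(proj(cams['scene'],inst(p,D))-A).ravel(),(proj(cams['side'],inst(p,D))-B).ravel()]
s=least_squares(f,[.5,.1,0]);p=s.x;print(p,s.fun.round(1))
for z in(.084,.079):
    K=inst(p,[(-.045,y,z) for y in(.02,-.025,-.07,-.115)]);print(K.round(4))
    print(((proj(cams['scene'],K)-[185,145]+.5)*4.8-.5).round(),((proj(cams['side'],K)-[205,155]+.5)*5-.5).round())
print(inst(p,[(-.045,.098,0)]))
E
```

```text
[0.53338285 0.08744845 0.2132337 ] [-0.5  0.4 -0.   0.4  0.6  0.6  0.1  1.   0.7  0.1  1.   0.4 -0.4  0.5
 -0.2 -0.2]
[[ 0.4852  0.0975  0.084 ]
 [ 0.4947  0.0535  0.084 ]
 [ 0.5042  0.0095  0.084 ]
 [ 0.5137 -0.0345  0.084 ]]
[[390. 100.]
 [322. 129.]
 [250. 160.]
 [175. 192.]] [[370. 218.]
 [362. 164.]
 [355. 113.]
 [348.  66.]]
[[ 0.4852  0.0975  0.079 ]
 [ 0.4947  0.0535  0.079 ]
 [ 0.5042  0.0095  0.079 ]
 [ 0.5137 -0.0345  0.079 ]]
[[390. 108.]
 [322. 138.]
 [250. 168.]
 [176. 200.]] [[370. 226.]
 [362. 172.]
 [355. 122.]
 [348.  74.]]
[[0.46866312 0.17370595 0.        ]]
```

{"method": "apply_moves", "body": {
  "moves": "0 0 0 0 0 0.93;0 0 0 0 0 0.93;0 0 0 0 0 0.93;0 0 0 0 0 0.93;0 0 0 0 0 0.93;0 0 0 0 0 0.93;0 0 0 0 0 0.93;0 0 0 0 0 0.93",
  "jaw": -1,
  "squeeze": 10
}}

```text
t: 1.1
ee_pos: [0.2805, 0.5581, 0.2219]
ee_rot: [-3.141, 0.001, 1.779]
ft_force: [-0.3, 0.3, 0.1]
grip_width: 0.0149
gripper_force: 0.0
```

{"method": "apply_moves", "body": {
  "moves": "-0.98 0.2 0 0 0 0;-0.98 0.2 0 0 0 0;-0.98 0.2 0 0 0 0;-0.98 0.2 0 0 0 0;-0.98 0.2 0 0 0 0;-0.98 0.2 0 0 0 0;-0.98 0.2 0 0 0 0;-0.98 0.2 0 0 0 0;-0.98 0.2 0 0 0 0;-0.98 0.2 0 0 0 0;-0.98 0.2 0 0 0 0;-0.98 0.2 0 0 0 0;-0.98 0.2 0 0 0 0;-0.98 0.2 0 0 0 0;-0.98 0.2 0 0 0 0;-0.98 0.2 0 0 0 0;-0.98 0.2 0 0 0 0;-0.98 0.2 0 0 0 0;-0.98 0.2 0 0 0 0;-0.98 0.2 0 0 0 0"
}}

```text
t: 3.6
ee_pos: [0.4816, 0.0997, 0.2221]
ee_rot: [-3.141, -0.0, 1.783]
ft_force: [0.7, 0.5, 0.0]
grip_width: 0.0009
gripper_force: 0.0
```

```bash
cat >> h.py <<'E'
P=(.53338,.08745,.21323)
def todo(s,k,z):
    from scipy.spatial.transform import Rotation as R
    T=inst(P,[(-.045,.02-.045*(k-1),z)])[0]-s['ee_pos'];M=R.from_euler('xyz',s['ee_rot']).as_matrix()
    return (M.T@T/.025).round(3)
E
python3 - <<'E'
from plant import r
from h import *
import cv2
s=r.get_state();print(s['t'],s['ee_pos'],s['ee_rot'],s['ft_force'],s['grip_width'],todo(s,1,.1))
c=r.read_camera('wrist');m=np.array(c['mount']);print(m.round(4).tolist(),c['fovy'],c['cx'],c['cy'])
f=192/np.tan(np.radians(c['fovy']/2))
from scipy.spatial.transform import Rotation as R
M=R.from_euler('xyz',s['ee_rot']).as_matrix()
for z in(.084,.079):
    K=inst(P,[(-.045,y,z) for y in(.02,-.025,-.07,-.115)])
    p=(((K-s['ee_pos'])@M)-m[:3,3])@m[:3,:3]
    print(np.c_[f*p[:,0]/p[:,2]+c['cx'],f*p[:,1]/p[:,2]+c['cy']].round()*1.5625)
cv2.imwrite('pics/w1.png',cv2.resize(c['frame'][:,:,::-1],(800,600),interpolation=cv2.INTER_CUBIC))
E
```

```text
3.6 [0.48160955 0.09967844 0.22212129] [-3.14086792e+00 -1.80441527e-04  1.78294320e+00] [0.70256847 0.48046064 0.02193223] 0.0009016496404603454 [-0.117  0.124  4.885]
[[-0.0001, -0.9546, -0.2978, 0.083], [1.0, -0.0003, 0.0004, 0.0], [-0.0005, -0.2978, 0.9546, -0.1619], [0.0, 0.0, 0.0, 1.0]] 63.7352541334079 256.18072690768497 185.74802727301534
[[404.6875 279.6875]
 [404.6875 343.75  ]
 [404.6875 401.5625]
 [404.6875 456.25  ]]
[[404.6875 276.5625]
 [404.6875 340.625 ]
 [404.6875 398.4375]
 [404.6875 453.125 ]]
```

View pics/w1.png

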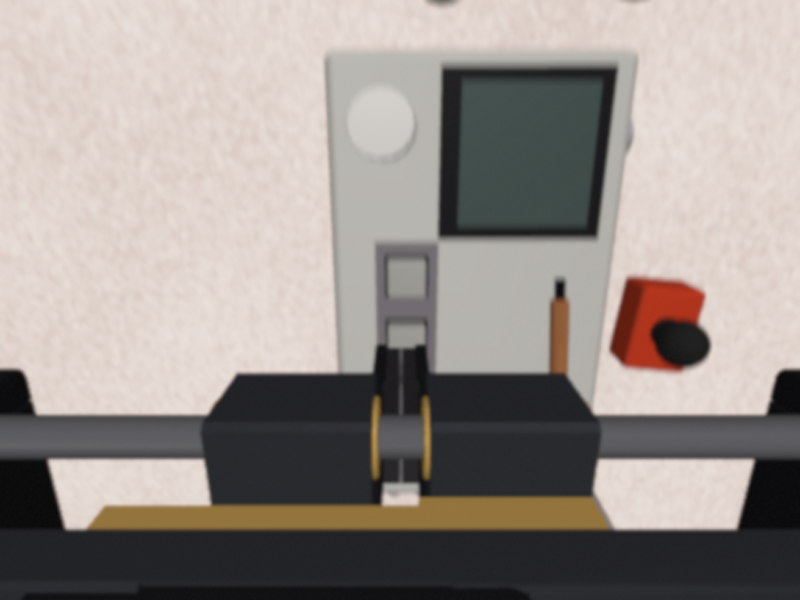

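The wrist view shows key 1 at (407,277), within 3 px of the prediction, so the pose estimate holds. Going down over key 1.

{"method": "apply_moves", "body": {
  "moves": "-0.12 0.12 0.9 0 0 0;0 0 0.9 0 0 0;0 0 0.9 0 0 0;0 0 0.9 0 0 0;0 0 0.8 0 0 0;0 0 0.8 0 0 0;0 0 0.2 0 0 0;0 0 0 0 0 0;0 0 0 0 0 0"
}}

```text
t: 4.78
ee_pos: [0.4859, 0.0983, 0.0885]
ee_rot: [3.14, 0.0, 1.783]
ft_force: [-0.1, -0.2, 0.4]
grip_width: 0.0002
gripper_force: 0.0
```

{"method": "apply_moves", "body": {
  "moves": "0 0 0.04 0 0 0;0 0 0 0 0 0"
}}

```text
t: 5.03
ee_pos: [0.4855, 0.0982, 0.0869]
ee_rot: [3.141, 0.0, 1.783]
ft_force: [-0.3, -0.1, -0.4]
grip_width: 0.001
gripper_force: 0.0
```

{"method": "apply_moves", "body": {
  "moves": "0 0 0.04 0 0 0;0 0 0 0 0 0"
}}

```text
t: 5.28
ee_pos: [0.4852, 0.0981, 0.0855]
ee_rot: [-3.141, -0.0, 1.783]
ft_force: [0.1, -0.1, -0.6]
grip_width: 0.0006
gripper_force: 0.0
```

{"method": "apply_moves", "body": {
  "moves": "0 0 0.04 0 0 0;0 0 0 0 0 0"
}}

```text
t: 5.52
ee_pos: [0.4851, 0.0981, 0.0844]
ee_rot: [-3.141, -0.0, 1.783]
ft_force: [0.3, -0.3, -0.1]
grip_width: 0.0005
gripper_force: 0.0
```

{"method": "apply_moves", "body": {
  "moves": "0 0 0.04 0 0 0;0 0 0 0 0 0"
}}

```text
t: 5.78
ee_pos: [0.4851, 0.0981, 0.0834]
ee_rot: [-3.141, -0.0, 1.783]
ft_force: [0.4, 0.1, -0.1]
grip_width: 0.0005
gripper_force: 0.0
```

{"method": "apply_moves", "body": {
  "moves": "0 0 0.04 0 0 0;0 0 0 0 0 0"
}}

```text
t: 6.02
ee_pos: [0.4851, 0.0981, 0.0824]
ee_rot: [-3.141, -0.0, 1.783]
ft_force: [0.2, -0.2, 0.4]
grip_width: 0.0006
gripper_force: 0.0
```

{"method": "apply_moves", "body": {
  "moves": "0 0 0.04 0 0 0;0 0 0 0 0 0"
}}

```text
t: 6.28
ee_pos: [0.4852, 0.0981, 0.0814]
ee_rot: [-3.141, -0.0, 1.783]
ft_force: [-0.5, 0.4, 0.2]
grip_width: 0.0004
gripper_force: 0.0
```

No force at 81.4 mm, so key 1 is likely the latched one. Continuing gently.

{"method": "apply_moves", "body": {
  "moves": "0 0 0.04 0 0 0;0 0 0 0 0 0"
}}

```text
t: 6.52
ee_pos: [0.4852, 0.0981, 0.0804]
ee_rot: [-3.141, -0.0, 1.783]
ft_force: [0.2, -1.0, -0.1]
grip_width: 0.0002
gripper_force: 0.0
```

{"method": "apply_moves", "body": {
  "moves": "0 0 0.03 0 0 0;0 0 0 0 0 0"
}}

```text
t: 6.78
ee_pos: [0.4852, 0.0982, 0.0797]
ee_rot: [-3.142, 0.0, 1.783]
ft_force: [-0.3, -0.3, 0.2]
grip_width: 0.0008
gripper_force: 0.0
```

{"method": "apply_moves", "body": {
  "moves": "0 0 0.02 0 0 0;0 0 0 0 0 0"
}}

```text
t: 7.02
ee_pos: [0.4853, 0.0982, 0.0795]
ee_rot: [-3.142, 0.0, 1.783]
ft_force: [-0.6, -0.5, 3.3]
grip_width: -0.0002
gripper_force: 1.5
```

Contact at 79.5 mm with 3.3 N: key 1 is latched and has been tapped. Lifting and going to key 2.

{"method": "apply_moves", "body": {
  "moves": "0 0 -0.25 0 0 0;0 0 -0.25 0 0 0;-0.9 0 0 0 0 0;-0.9 0 0 0 0 0;0 0 0 0 0 0;0 0 0.2 0 0 0;0 0 0 0 0 0"
}}

```text
t: 7.9
ee_pos: [0.494, 0.0548, 0.0862]
ee_rot: [-3.14, -0.0, 1.784]
ft_force: [0.1, -0.9, -0.1]
grip_width: 0.0003
gripper_force: 0.0
```

{"method": "apply_moves", "body": {
  "moves": "0 0 0.04 0 0 0;0 0 0 0 0 0"
}}

```text
t: 8.15
ee_pos: [0.4946, 0.0545, 0.0857]
ee_rot: [-3.141, -0.0, 1.783]
ft_force: [0.4, 0.5, -0.3]
grip_width: 0.0004
gripper_force: 0.0
```

{"method": "apply_moves", "body": {
  "moves": "0 0 0.02 0 0 0;0 0 0 0 0 0"
}}

```text
t: 8.4
ee_pos: [0.4947, 0.0542, 0.0853]
ee_rot: [-3.142, 0.0, 1.783]
ft_force: [-0.4, -1.4, -0.9]
grip_width: 0.0006
gripper_force: 0.0
```

{"method": "apply_moves", "body": {
  "moves": "0 0 0.02 0 0 0;0 0 0 0 0 0"
}}

```text
t: 8.65
ee_pos: [0.4947, 0.0541, 0.0847]
ee_rot: [-3.141, -0.0, 1.783]
ft_force: [-0.7, 0.5, 0.1]
grip_width: 0.0004
gripper_force: 0.0
```

{"method": "apply_moves", "body": {
  "moves": "0 0 0.02 0 0 0;0 0 0 0 0 0"
}}

```text
t: 8.9
ee_pos: [0.4948, 0.0541, 0.0844]
ee_rot: [3.141, 0.0, 1.783]
ft_force: [-0.3, 0.3, 1.4]
grip_width: 0.0005
gripper_force: 0.7
```

{"method": "apply_moves", "body": {
  "moves": "0 0 0.01 0 0 0;0 0 0 0 0 0"
}}

```text
t: 9.15
ee_pos: [0.4948, 0.0541, 0.0842]
ee_rot: [3.141, 0.0, 1.783]
ft_force: [-0.9, -0.3, 2.4]
grip_width: 0.0003
gripper_force: 1.2
```

{"method": "apply_moves", "body": {
  "moves": "0 0 -0.2 0 0 0;0 0 -0.2 0 0 0;-0.9 0 0 0 0 0;-0.9 0 0 0 0 0;0 0 0 0 0 0;0 0 0.2 0 0 0;0 0 0.14 0 0 0;0 0 0 0 0 0;0 0 0 0 0 0"
}}

```text
t: 10.28
ee_pos: [0.5041, 0.0105, 0.0855]
ee_rot: [-3.141, -0.0, 1.784]
ft_force: [-1.2, -0.3, -0.5]
grip_width: 0.0007
gripper_force: 0.0
```

{"method": "apply_moves", "body": {
  "moves": "0 0 0.02 0 0 0;0 0 0 0 0 0"
}}

```text
t: 10.52
ee_pos: [0.5042, 0.0102, 0.0851]
ee_rot: [3.142, 0.0, 1.783]
ft_force: [-0.5, -0.2, -0.2]
grip_width: 0.0005
gripper_force: 0.0
```

{"method": "apply_moves", "body": {
  "moves": "0 0 0.02 0 0 0;0 0 0 0 0 0"
}}

```text
t: 10.78
ee_pos: [0.5041, 0.0102, 0.0845]
ee_rot: [-3.142, -0.0, 1.783]
ft_force: [0.1, 0.5, 0.2]
grip_width: 0.0006
gripper_force: 0.0
```

{"method": "apply_moves", "body": {
  "moves": "0 0 0.02 0 0 0;0 0 0 0 0 0"
}}

```text
t: 11.02
ee_pos: [0.5042, 0.0101, 0.0842]
ee_rot: [3.142, 0.0, 1.783]
ft_force: [-1.7, -0.4, 2.1]
grip_width: 0.0003
gripper_force: 1.2
```

Key 3 tapped at 2.1 N. Key 4 next.

{"method": "apply_moves", "body": {
  "moves": "0 0 -0.2 0 0 0;0 0 -0.2 0 0 0;-0.9 0 0 0 0 0;-0.9 0 0 0 0 0;0 0 0 0 0 0;0 0 0.2 0 0 0;0 0 0.15 0 0 0;0 0 0 0 0 0;0 0 0 0 0 0"
}}

```text
t: 12.15
ee_pos: [0.5135, -0.0335, 0.0852]
ee_rot: [-3.141, -0.0, 1.784]
ft_force: [-0.3, 0.0, -0.8]
grip_width: 0.0007
gripper_force: 0.0
```

{"method": "apply_moves", "body": {
  "moves": "0 0 0.02 0 0 0;0 0 0 0 0 0"
}}

```text
t: 12.4
ee_pos: [0.5136, -0.0338, 0.0848]
ee_rot: [-3.142, 0.0, 1.783]
ft_force: [-0.3, 0.2, 1.0]
grip_width: 0.0004
gripper_force: 0.0
```

{"method": "apply_moves", "body": {
  "moves": "0 0 0.02 0 0 0;0 0 0 0 0 0"
}}

```text
t: 12.65
ee_pos: [0.5137, -0.0338, 0.0844]
ee_rot: [3.141, 0.0, 1.783]
ft_force: [-0.6, 0.3, 0.4]
grip_width: 0.0005
gripper_force: 0.6
```

{"method": "apply_moves", "body": {
  "moves": "0 0 0.015 0 0 0;0 0 0 0 0 0"
}}

```text
t: 12.9
ee_pos: [0.5138, -0.0338, 0.0841]
ee_rot: [3.141, 0.0, 1.783]
ft_force: [-1.2, -0.2, 1.6]
grip_width: 0.0003
gripper_force: 1.2
```

{"method": "apply_moves", "body": {
  "moves": "0 0 -0.3 0 0 0;0 0 -0.3 0 0 0;0 0 0 0 0 0;0 0 0 0 0 0;0.9 0 0 0 0 0;0.9 0 0 0 0 0;0.9 0 0 0 0 0;0.9 0 0 0 0 0;0.9 0 0 0 0 0;0.9 0 0 0 0 0;0 0 0 0 0 0;0 0 0 0 0 0"
}}

```text
t: 14.4
ee_pos: [0.4852, 0.0978, 0.0988]
ee_rot: [-3.141, 0.0, 1.783]
ft_force: [0.3, 1.0, 0.1]
grip_width: 0.0003
gripper_force: 0.0
```

Run:
```python
from plant import r
from h import *
s=r.get_state();print(s['t'],s['ee_pos'],todo(s,1,.081))
```

```text
14.4 [0.48524614 0.09777687 0.09877568] [-0.011 -0.006  0.711]
```

{"method": "apply_moves", "body": {
  "moves": "0 0 0.35 0 0 0;0 0 0.36 0 0 0;0 0 0.04 0 0 0;0 0 0.04 0 0 0;0 0 0.04 0 0 0;0 0 0.04 0 0 0;0 0 0 0 0 0;0 0 0 0 0 0"
}}

```text
t: 15.4
ee_pos: [0.485, 0.0978, 0.0778]
ee_rot: [-3.141, 0.001, 1.783]
ft_force: [-3.6, -2.2, 8.5]
grip_width: 0.0002
gripper_force: 4.2
```

{"method": "apply_moves", "body": {
  "moves": "0 0 0.04 0 0 0;0 0 0.04 0 0 0;0 0 0 0 0 0"
}}

```text
t: 15.78
ee_pos: [0.4851, 0.0977, 0.076]
ee_rot: [-3.141, 0.001, 1.783]
ft_force: [-5.6, -3.6, 9.9]
grip_width: 0.0004
gripper_force: 5.0
```

{"method": "apply_moves", "body": {
  "moves": "0 0 0.04 0 0 0;0 0 0.04 0 0 0;0 0 0 0 0 0"
}}

```text
t: 16.15
ee_pos: [0.4851, 0.0977, 0.0743]
ee_rot: [-3.141, 0.001, 1.783]
ft_force: [-7.0, -3.5, 12.2]
grip_width: 0.0006
gripper_force: 6.3
```

{"method": "apply_moves", "body": {
  "moves": "0 0 0.03 0 0 0;0 0 0 0 0 0"
}}

```text
t: 16.4
ee_pos: [0.4851, 0.0978, 0.0742]
ee_rot: [-3.141, 0.001, 1.783]
ft_force: [-9.1, -3.4, 18.5]
grip_width: 0.0006
gripper_force: 9.1
```

{"method": "apply_moves", "body": {
  "moves": "0 0 -0.3 0 0 0;0 0 -0.5 0 0 0;0 0 -0.9 0 0 0;0 0 -0.9 0 0 0;0 0 -0.9 0 0 0;0 0 -0.9 0 0 0;0 0 -0.9 0 0 0;0 0 0 0 0 0;0 0 0 0 0 0"
}}

```text
t: 17.52
ee_pos: [0.4848, 0.0983, 0.204]
ee_rot: [-3.141, -0.0, 1.783]
ft_force: [0.1, -0.1, -1.0]
grip_width: 0.0002
gripper_force: 0.0
```

Run:
```python
from plant import r
import cv2
c=r.read_camera('scene');a=cv2.imread('pics/scene.png')[140:220,185:300];b=c['frame'][140:220,185:300,::-1]
import numpy as np
cv2.imwrite('pics/f.png',cv2.resize(np.hstack([a,b]),None,fx=3.4,fy=3.4,interpolation=cv2.INTER_CUBIC))
```

```text
(no output)
```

View pics/f.png

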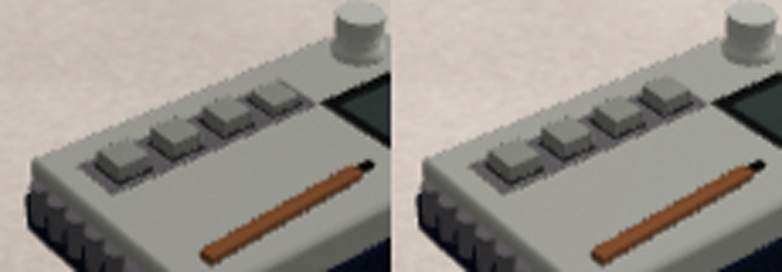

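The before-and-after crop shows key 1 now standing as high as the others: (277,97) before, (667,95) after. The jar and pencil have not moved.

```bash
python3 -c "
from plant import r
print(r.close_job())"
```

```text
the job is handed in; nothing more can be done
None
```

I tapped all four keys in order from the display end, pressed the latched one (key 1) down to its stop and let it go; the last picture shows all four keys up and the jar and pencil unmoved, and the job is handed in, though no verdict came back.

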